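Strip the shaft in the vice

TASK

Strip the shaft that stands in the bench vice, one part at a time from the top: the nut goes in the round steel dish, the spacer on the dark flat plate where it will be measured, the worn bearing in the cardboard scrap box and the gear in the wire wash basket. Lay every part down flat, well inside its place; do not drop any, and leave the calliper lying where it is.

Things in the scene. Friction and masses are not known exactly. Their poses are not given: they have to be found in the camera images.
- nut: dark steel hexagon nut, 30 mm across flats (34.6 across corners), 14 mm high, bore 20 mm; topmost on the shaft, its underside 215 mm above the bench, already unscrewed (lifts straight off). Origin: centre of its underside; z up its bore; its x axis is normal to a pair of flats (others every 60 degrees). About 60 g.
- spacer: pale aluminium ring, 42 mm outside, 23 mm bore, 14 mm high; lies loose under the nut, its underside 201 mm above the bench. Origin: centre of its underside, z up. About 70 g.
- bearing: ball bearing with black seals between bright steel races, 52 mm outside, 25 mm bore, 15 mm high; lies loose under the spacer, its underside 186 mm above the bench. Origin: centre of its underside, z up. About 130 g.
- gear: bright steel spur gear, 68 mm over the teeth, 25 mm bore, 18 mm high; the lowest on the shaft, loose under the bearing, its underside 168 mm above the bench on the shaft's 36 mm collar, free space below its rim. Grip it across the teeth at any angle. Origin: centre of its underside, z up. About 380 g.
- vice: blue bench vice, fixed, an upright steel shaft in its jaws. Origin: on the bench under the shaft axis; -x towards its tommy bar. Jaw tops 141 mm up, 116 wide; vice reaches from 210 mm before to 165 behind the shaft, 190 wide at most. Shaft end 226 mm up. The shaft is 21 mm thick in gear and bearing, 19 in spacer, 16 in nut: parts slide straight up with 2 mm of play all round.
- dish: round stainless parts dish, fixed, 151 mm over the rim, 27 mm high; flat floor 110 mm across, 4 mm above the bench, flaring wall. Place of the nut. Origin: centre of its underside on the bench, z up.
- plate: dark granite inspection flat, a plain slab, fixed, 100 mm (its x) by 130 mm (its y), top face 30 mm above the bench. Place of the spacer. Origin: centre of its underside, z up.
- carton: low open cardboard box, fixed, 130 mm (its x) by 160 mm (its y) outside, walls 4 mm thick and 45 mm high, floor 4 mm above the bench. Place of the bearing. Origin: centre of its underside, z up.
- basket: open steel-wire wash basket, fixed, 130 mm (its x) by 170 mm (its y) outside, walls 4 mm thick and 45 mm high, floor 4 mm above the bench. Place of the gear. Origin: centre of its underside, z up.
- calliper: digital calliper lying loose on the bench at the robot's left, 230 mm long, 12 mm high, bright beam with a black slider; to be left alone. Origin: middle of its beam, on the bench; x along the beam, jaws at -x.
Mind the look-alikes: they are no part of the job. Leave any orange look-alike of the carton alone. Leave any turquoise look-alike of the dish alone.

How it is judged:
On the way, in this order (a step that is already met when the one before it is completed fails the run):
1. the nut lies in the dish, let go (z of nut in the frame of dish between 0 and 0.01 m and angle between nut's own z axis and vertical below 0.15 rad and horizontal distance between nut and dish below 0.042 m and contact force between the fingers and nut below 0.3 N and linear speed of nut below 0.03 m/s), for 0.2 s.
2. the spacer lies on the flat plate, let go (z of spacer in the frame of plate between 0.026 and 0.036 m and angle between spacer's own z axis and vertical below 0.15 rad and x of spacer in the frame of plate between -0.031 and 0.031 m and y of spacer in the frame of plate between -0.046 and 0.046 m and contact force between the fingers and spacer below 0.3 N and linear speed of spacer below 0.03 m/s), for 0.2 s.
3. the bearing lies in the carton, let go (z of bearing in the frame of carton between 0 and 0.01 m and angle between bearing's own z axis and vertical below 0.15 rad and x of bearing in the frame of carton between -0.036 and 0.036 m and y of bearing in the frame of carton between -0.051 and 0.051 m and contact force between the fingers and bearing below 0.3 N and linear speed of bearing below 0.03 m/s), for 0.2 s.
4. the gear lies in the basket, let go (z of gear in the frame of basket between 0 and 0.01 m and angle between gear's own z axis and vertical below 0.15 rad and x of gear in the frame of basket between -0.029 and 0.029 m and y of gear in the frame of basket between -0.049 and 0.049 m and contact force between the fingers and gear below 0.3 N and linear speed of gear below 0.03 m/s), for 0.2 s.
At the end, for the whole second after the job is handed in: Nut flat on the dish floor, within 42 mm of its centre; spacer flat and wholly on the plate (centre within 31 mm across, 46 mm along, of its middle); bearing flat on the floor of the cardboard box; gear flat on the floor of the wire basket (flat: within 0.15 rad); all let go and at rest (z of nut in the frame of dish between 0 and 0.01 m and angle between each of nut, spacer, bearing, gear's own z axis and vertical below 0.15 rad and horizontal distance between nut and dish below 0.042 m and linear speed of each of nut, spacer, bearing, gear below 0.02 m/s and angular speed of each of nut, spacer, bearing, gear below 0.2 rad/s and contact force between the fingers and nut below 0.3 N and z of spacer in the frame of plate between 0.026 and 0.036 m and x of spacer in the frame of plate between -0.031 and 0.031 m and y of spacer in the frame of plate between -0.046 and 0.046 m and contact force between the fingers and spacer below 0.3 N and z of bearing in the frame of carton between 0 and 0.01 m and x of bearing in the frame of carton between -0.036 and 0.036 m and y of bearing in the frame of carton between -0.051 and 0.051 m and contact force between the fingers and bearing below 0.3 N and z of gear in the frame of basket between 0 and 0.01 m and x of gear in the frame of basket between -0.029 and 0.029 m and y of gear in the frame of basket between -0.049 and 0.049 m and contact force between the fingers and gear below 0.3 N); the robot touches nothing.
It fails at once if the nut falls freely by more than about 30 mm (contact force between anything else and nut below 0.05 N and linear speed of nut above 0.8 m/s).
It fails at once if the spacer falls freely by more than about 30 mm (contact force between anything else and spacer below 0.05 N and linear speed of spacer above 0.8 m/s).
It fails at once if the bearing falls freely by more than about 30 mm (contact force between anything else and bearing below 0.05 N and linear speed of bearing above 0.8 m/s).
It fails at once if the gear falls freely by more than about 30 mm (contact force between anything else and gear below 0.05 N and linear speed of gear above 0.8 m/s).
It fails at once if the calliper is shifted by more than 15 mm (distance of calliper from where it was at the start of the episode above 0.015 m).
It also fails if it takes over 128 s, if anything falls off the work surface, if the arm or the gripper's body presses on something with over 40 N, if the wrist force passes 120 N, or if a joint passes its speed limit or range.

ROBOT

A 7-joint arm with a two-finger parallel gripper is mounted at the origin on the work surface. World frame = base frame: x ahead of the robot, y to its left, z up, the work surface at z = 0. Lengths are in m, angles in rad, forces in N, time in s.
With the tool pointing down it reaches from about 0.425 to 0.875 m from the base axis. Payload 4.7 kg.
Tool frame: the origin (TCP) lies midway between the tips of the shut fingers; the grasp point (between the pads) lies 19 mm behind it (env.grip_depth is the distance from the TCP to the grasp point, in m); z points along the fingers, y is the line along which they close (so a half turn about z gives the same grasp; the last joint's range is limited). The gripper opens to 85 mm and grips with 20 to 120 N. Pads are 22 mm wide; open, the fingers measure 114 mm over their backs; the gripper's body (76 mm by 85 mm) begins 54 mm behind the grasp point. The pads swing forward as they close: fully open they stand 13 mm farther back than shut.
Start: joints at [-1.207, 0.321, -0.07, 1.45, 0.023, 1.371, -0.057], TCP at [0.223, 0.611, 0.195] pointing down, gripper open.
Joint ranges: [-2.86, 2.86], [-0.3, 2.09], [-1.38, 1.24], [0.06, 2.45], [-1.56, 4.7], [0.09, 2.05], [-2.69, 2.69]. Speed limits (rad/s): [2.57, 2.57, 3.14, 3.14, 3.14, 3.14, 3.14].

INTERFACE

Orientations are given as a 3x3 rotation matrix whose columns are the frame's x, y, z axes.
In Python, from bench import env gives the robot as it stands.
- The arm moves only by the tool play_rows, never from a script. Its argument "deltas" is a list that holds one entry, the list of rows, each a list of 4 numbers: the shift along the tool's x, y, z in units of 30 mm (1.0 is 30 mm), then the turn about the tool's z in units of 5 degrees (1.0 is 5 degrees). A call has 1 to 12 rows; each row is the pose to reach, as a shift and turn from the pose commanded when the call began, along the tool's axes at that moment; what a row does not reach only later rows make up. A row lasts 1/8 s, in which the tool goes at most 62.5 mm and 10.7 degrees, less where a joint would pass 70% of its speed; a pose out of reach is approached as far as the arm can. A call with a gripper value outside its range is refused whole. "claw" is the closure, from 0 (fully open) to 1 (shut), set as the call begins (left out, the last holds). The fingers move at their own pace and stop on an object; "force" is the grip in N (left out, the last holds). Time passes only in rows, so rows that repeat a pose let the fingers close. It gives the time, the measured TCP pose, the force, the opening and the grip force at its end, in the units of the state.
- env.get_obs(): the state, without advancing time (a new reading comes with each control period).
- env.grab_frame(name): name is "side" or "top"; returns the picture (400x640x3 uint8, red, green, blue); there is no depth.
- env.calibration(name): a dict with "intrinsics" (3x3 intrinsics, pixels), "distortion" ([k1, k2, p1, p2, k3] as OpenCV has them; the pictures are not rectified), "world_from_camera" (4x4, takes a point from camera to world coordinates). Camera axes: x right, y down, z forward; pixel columns grow to the right and rows downward; lengths in m; the calibration is good to about 2 mm. A picture is of the moment at which its call begins. calibration takes no time and is no camera call.
- env.close_job(): hands the job in; it is judged then, once.
The state is a dict: "clock": time; "joints": joint angles; "qd": joint speeds; "joint_efforts": joint torques, N m; "eef_pos": TCP position; "eef_rot": TCP orientation; "wrist_force": force on the tool from outside, world axes, zero at the start; "wrist_torque": the same for the moment, N m; "width": finger opening in m; "gripper_force": force on a finger pad.
Only numpy, scipy, OpenCV 4.12 (cv2) and the standard library are available. Lean on these libraries where they do the work, as an engineer would, in place of code of your own. Each camera call takes 0.05 s, during which the arm holds its last target. There are 200 camera calls.

## Working session

There is one attempt and no reset: what is moved stays moved. The work goes in short steps, Python scripts to look and compute and a tool call to move; the robot and the scene stay as the last step left them, time stands still between calls to the robot, and variables do not carry over. Pictures are saved under pics/ and viewed, at most 14 in all, crops included, and the job is handed in when it is done.

Besides the shell and the picture viewer there is one more tool, called after "Call:" by a JSON object that holds its "api" and its "payload". play_rows: Moves the arm, as the interface text tells. Its arguments: {"type":"object","properties":{"deltas":{"type":"array","items":{"type":"array","items":{"type":"array","items":{"type":"number"}}}},"claw":{"type":"number"},"force":{"type":"number"}},"required":["deltas"]}

```bash
mkdir -p pics
cat > h.py <<'E'
import numpy as np,cv2
from bench import env
def grab(n,f):
    im=env.grab_frame(n); cv2.imwrite('pics/'+f,cv2.cvtColor(im,cv2.COLOR_RGB2BGR)); return im
def ray(n,uv):
    c=env.calibration(n);K=np.array(c['intrinsics'],float);D=np.array(c['distortion'],float);T=np.array(c['world_from_camera'])
    p=cv2.undistortPoints(np.array(uv,float).reshape(-1,1,2),K,D).reshape(-1,2)
    d=np.c_[p,np.ones(len(p))]@T[:3,:3].T
    return T[:3,3],d
def onplane(n,uv,z):
    o,d=ray(n,uv); return o+d*((z-o[2])/d[:,2:])
def proj(n,P):
    c=env.calibration(n);K=np.array(c['intrinsics'],float);D=np.array(c['distortion'],float);T=np.linalg.inv(np.array(c['world_from_camera']))
    P=np.array(P,float).reshape(-1,3)
    return cv2.projectPoints(P@T[:3,:3].T+T[:3,3],np.zeros(3),np.zeros(3),K,D)[0].reshape(-1,2)
E
python3 - <<'E'
from h import *
np.set_printoptions(precision=3,suppress=True)
for n in('top','side'):
    grab(n,n+'0.png'); print(np.array(env.calibration(n)['world_from_camera']),env.calibration(n)['intrinsics'])
o=env.get_obs();print({k:np.round(v,3) for k,v in o.items()})
E
```

```text
[[ 0.019 -0.991  0.134  0.281]
 [-1.    -0.019  0.004 -0.018]
 [-0.001 -0.134 -0.991  1.63 ]
 [ 0.     0.     0.     1.   ]] [[375.12    0.    316.201]
 [  0.    375.12  201.408]
 [  0.      0.      1.   ]]
[[ 0.992 -0.07   0.106  0.323]
 [-0.126 -0.64   0.758 -1.107]
 [ 0.015 -0.765 -0.643  1.095]
 [ 0.     0.     0.     1.   ]] [[475.006   0.    326.822]
 [  0.    475.006 208.217]
 [  0.      0.      1.   ]]
{'clock': np.float64(0.1), 'joints': array([-1.207,  0.322, -0.07 ,  1.452,  0.023,  1.371, -0.057]), 'qd': array([-0.   , -0.002,  0.002, -0.002, -0.   , -0.001, -0.   ]), 'joint_efforts': array([  0.001, -49.488,  -0.383, -31.521,   0.013,   0.008,  -0.   ]), 'eef_pos': array([0.223, 0.61 , 0.194]), 'eef_rot': array([[-0.939,  0.343, -0.   ],
       [ 0.343,  0.939, -0.002],
       [-0.   , -0.002, -1.   ]]), 'wrist_force': array([ 0.503, -0.16 , -0.322]), 'wrist_torque': array([ 0.008, -0.014,  0.025]), 'gripper_force': np.float64(0.0), 'width': np.float64(0.085)}
```

View pics/top0.png

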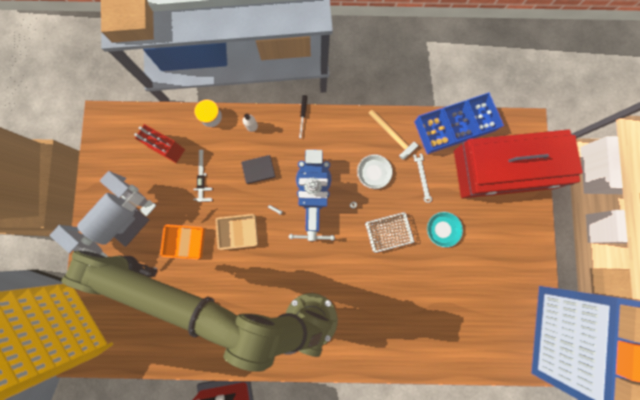

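View pics/side0.png

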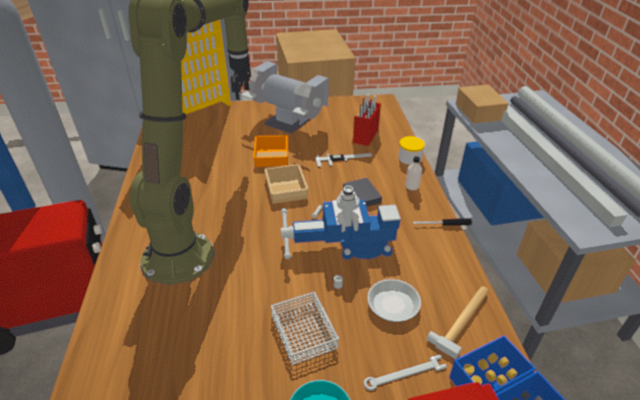

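The top view shows the dish at (375,172), plate (258,169), carton (237,232), basket (390,232), vice shaft (314,187) and calliper (203,175). The decoys are the orange box (183,242) and turquoise dish (445,230). Next I'll look closer.

Run:
```python
from h import *
a=cv2.imread('pics/top0.png')[140:260,225:415];cv2.imwrite('pics/tc.png',cv2.resize(a,None,fx=4.2,fy=4.2,interpolation=cv2.INTER_CUBIC))
b=cv2.imread('pics/side0.png')[165:265,270:410];cv2.imwrite('pics/sc.png',cv2.resize(b,None,fx=5.5,fy=5.5,interpolation=cv2.INTER_CUBIC))
```

```text
(no output)
```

View pics/tc.png

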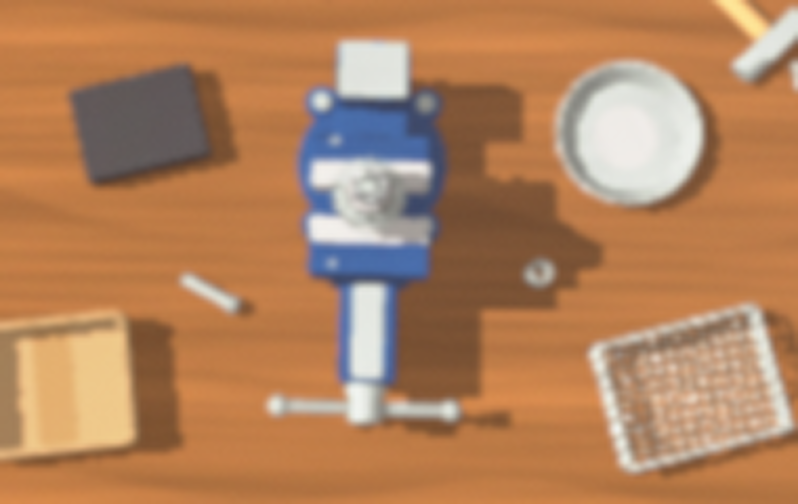

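View pics/sc.png

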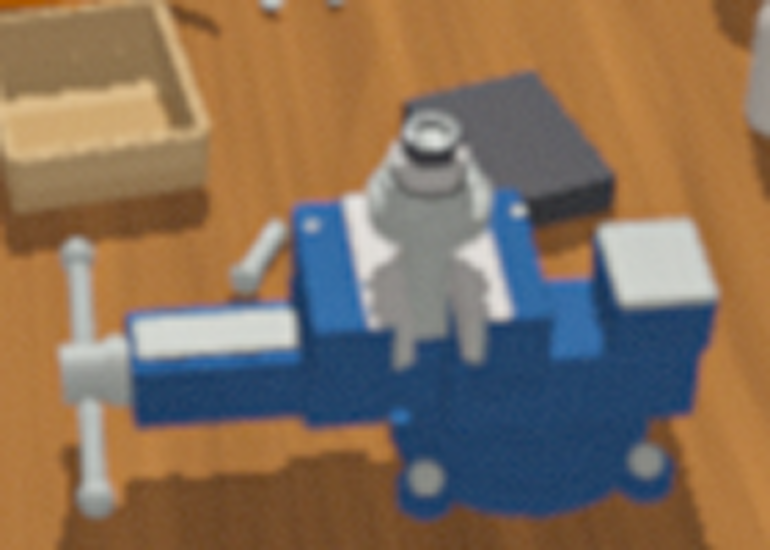

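Run:
```python
from h import *
np.set_printoptions(precision=4,suppress=True)
f=lambda p:np.array(p,float)/4.2+[225-.4,140-.4]
g=lambda p:np.array(p,float)/5.5+[270-.4,165-.4]
def tri(ut,us):
    o1,d1=ray('top',[ut]);o2,d2=ray('side',[us]);d1=d1[0]/np.linalg.norm(d1);d2=d2[0]/np.linalg.norm(d2)
    s=np.linalg.lstsq(np.c_[d1,-d2],o2-o1,rcond=None)[0];a=o1+s[0]*d1;b=o2+s[1]*d2
    return (a+b)/2,np.linalg.norm(a-b)
print('nut',tri(f((368,188)),g((433,131))))
print('nut top229',onplane('top',[f((368,188))],.229),'side',onplane('side',[g((433,131))],.229))
pl=onplane('top',[f(p) for p in((72,92),(188,66),(209,156),(95,184))],.030);print('plate',pl,pl.mean(0),np.linalg.norm(np.roll(pl,-1,0)-pl,axis=1))
bk=onplane('top',[f(p) for p in((592,348),(752,306),(793,430),(630,470))],.045);print('basket',bk,bk.mean(0),np.linalg.norm(np.roll(bk,-1,0)-bk,axis=1))
print('dish',onplane('top',[f((630,133)),f((556,133)),f((704,133))],.027))
im=cv2.imread('pics/top0.png');hsv=cv2.cvtColor(im,cv2.COLOR_BGR2HSV)
print(hsv[232,240],hsv[216,235],hsv[255,230],hsv[242,180],hsv[240,220])
# vice blue box & jaws
for n in('top','side'):
    h=cv2.cvtColor(cv2.imread(f'pics/{n}0.png'),cv2.COLOR_BGR2HSV)
a=im[205:265,150:270];cv2.imwrite('pics/cc.png',cv2.resize(a,None,fx=6,fy=6,interpolation=cv2.INTER_CUBIC))
```

```text
nut (array([0.5388, 0.0038, 0.2238]), np.float64(0.005347579516322227))
nut top229 [[0.5352 0.0039 0.229 ]] side [[ 0.5403 -0.0023  0.229 ]]
plate [[0.6668 0.3168 0.03  ]
 [0.6968 0.1972 0.03  ]
 [0.6017 0.172  0.03  ]
 [0.5701 0.2887 0.03  ]] [0.6339 0.2437 0.03  ] [0.1234 0.0983 0.1208 0.1007]
basket [[ 0.4091 -0.2222  0.045 ]
 [ 0.4547 -0.3839  0.045 ]
 [ 0.3307 -0.4234  0.045 ]
 [ 0.288  -0.2603  0.045 ]] [ 0.3706 -0.3225  0.045 ] [0.168  0.1301 0.1686 0.127 ]
dish [[ 0.6348 -0.2637  0.027 ]
 [ 0.6334 -0.1869  0.027 ]
 [ 0.6362 -0.3405  0.027 ]]
[ 16 130 229] [ 16 120 219] [ 13 162 198] [ 15 158 243] [ 15 117 144]
```

View pics/cc.png

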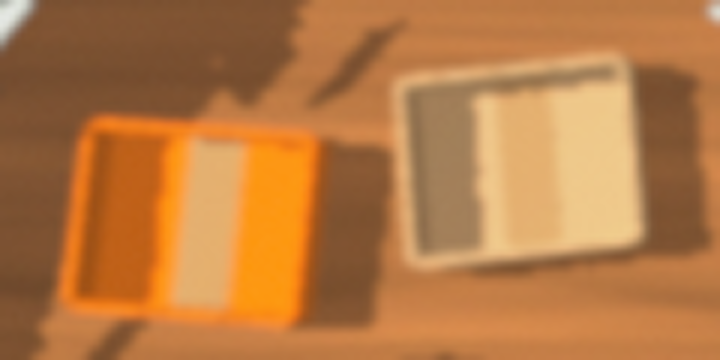

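Carton rim corners in the crop are (393,78), (630,54), (645,242) and (408,268). I'll cross-check the shaft axis from the gear silhouette and the jaws.

Run:
```python
from h import *
np.set_printoptions(precision=4,suppress=True)
f=lambda p:np.array(p,float)/4.2+[225-.4,140-.4]
g=lambda p:np.array(p,float)/5.5+[270-.4,165-.4]
h=lambda p:np.array(p,float)/6+[150-.4,205-.4]
c=onplane('top',[h(p) for p in((393,78),(630,54),(645,242),(408,268))],.045);print('carton',c.mean(0),np.linalg.norm(np.roll(c,-1,0)-c,axis=1))
print('gear top',onplane('top',[f((368,193))],.186),'side gear l/r',onplane('side',[g((367,205)),g((492,205))],.18).mean(0))
print('jaw',onplane('top',[f((370,203))],.141))
for ax in((.535,.004),(.540,-.002),(.537,.002)):
  print(ax,'crop', (proj('top',[[*ax,.229],[*ax,.186]])-[224.6,139.6])*4.2,(proj('side',[[*ax,.229],[*ax,.215],[*ax,.201]])-[269.6,164.6])*5.5)
```

```text
carton [0.3616 0.3238 0.045 ] [0.168  0.1329 0.1663 0.1341]
gear top [[0.5382 0.0045 0.186 ]] side gear l/r [ 0.5399 -0.0058  0.18  ]
jaw [[0.5366 0.003  0.141 ]]
(0.535, 0.004) crop [[367.8807 188.174 ]
 [368.4227 196.4343]] [[421.6035 124.5922]
 [420.5545 144.8918]
 [419.5189 164.9368]]
(0.54, -0.002) crop [[374.6342 182.8455]
 [374.9797 191.257 ]] [[432.4388 130.6973]
 [431.3184 151.0154]
 [430.2123 171.0782]]
(0.537, 0.002) crop [[370.14   186.0339]
 [370.6162 194.3549]] [[425.814  126.5834]
 [424.7375 146.8889]
 [423.6747 166.9396]]
```

Call:
{"api": "play_rows", "payload": {"deltas": [[[0,0,-1,-2],[0,0,-2,-4],[0,0,-3.2,-4],[0,0,-3.2,-4],[0,0,-3.2,-4]]], "claw": 0}}

```text
clock: 0.72
eef_pos: [0.2227, 0.6103, 0.2899]
eef_rot: [[-1.0, 0.001, -0.0], [0.001, 1.0, -0.001], [0.0, -0.001, -1.0]]
wrist_force: [0.3, 0.5, 0.5]
width: 0.0855
gripper_force: 0.0
```

Call:
{"api": "play_rows", "payload": {"deltas": [[[-1,-2,-0.7,0],[-2,-4,-0.7,0],[-3,-6,-0.7,0],[-4,-8,-0.7,0],[-5,-10,-0.7,0],[-6,-12,-0.7,0],[-7,-13.8,-0.7,0],[-8,-15.6,-0.7,0],[-9,-17.4,-0.7,0],[-10,-19.2,-0.7,0],[-10.5,-20.3,-0.7,0],[-10.5,-20.3,-0.7,0]]]}}

```text
clock: 2.22
eef_pos: [0.5375, -0.005, 0.3103]
eef_rot: [[-1.0, 0.011, -0.002], [0.011, 1.0, -0.003], [0.002, -0.003, -1.0]]
wrist_force: [-0.3, 0.7, -0.7]
width: 0.0852
gripper_force: 0.0
```

Call:
{"api": "play_rows", "payload": {"deltas": [[[0,0,0,0],[0,0,0,0]]]}}

```text
clock: 2.48
eef_pos: [0.5367, 0.0034, 0.3112]
eef_rot: [[-1.0, -0.002, -0.001], [-0.002, 1.0, 0.001], [0.001, 0.001, -1.0]]
wrist_force: [0.2, 0.1, 0.9]
width: 0.0854
gripper_force: 0.0
```

Run:
```python
from h import *
im=grab('side','s1.png')
cv2.imwrite('pics/s1c.png',cv2.resize(cv2.imread('pics/s1.png')[110:240,280:420],None,fx=4.5,fy=4.5,interpolation=cv2.INTER_CUBIC))
o=env.get_obs();p=o['eef_pos'];print(p,proj('side',[p,p+[0,.0425,.013],p-[0,.0425,-.013]]))
```

```text
[0.53682177 0.00334181 0.31149125] [[348.09173225 164.6084124 ]
 [345.97095525 152.67648491]
 [350.72092354 169.44449964]]
```

View pics/s1c.png

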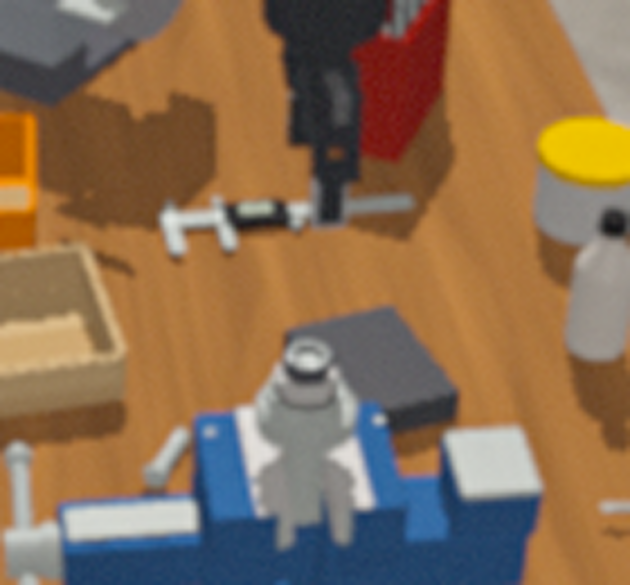

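The side view shows finger tips near pixel (352,159). I expected (351,169), so I'll shut the gripper and look again to calibrate tip height.

Call:
{"api": "play_rows", "payload": {"deltas": [[[0,0,0,0],[0,0,0,0],[0,0,0,0],[0,0,0,0],[0,0,0,0],[0,0,0,0]]], "claw": 0.6, "force": 25}}

```text
clock: 3.28
eef_pos: [0.5374, 0.0014, 0.3119]
eef_rot: [[-1.0, 0.001, 0.0], [0.001, 1.0, 0.0], [-0.0, 0.0, -1.0]]
wrist_force: [-0.2, -0.7, -0.2]
width: 0.0341
gripper_force: 0.0
```

Run:
```python
from h import *
im=grab('side','s2.png');grab('top','t2.png')
a=cv2.imread('pics/s2.png')[110:230,310:390];b=cv2.imread('pics/t2.png')[130:250,270:350]
cv2.imwrite('pics/s2c.png',np.hstack([cv2.resize(x,None,fx=5,fy=5,interpolation=cv2.INTER_CUBIC) for x in(a,b)]))
o=env.get_obs();p=o['eef_pos'];print(env.grip_depth,o['width'],p,proj('side',[p]))
```

```text
0.0187 0.034131287190309584 [0.53733965 0.00141604 0.3119319 ] [[348.38300466 164.85303739]]
```

View pics/s2c.png

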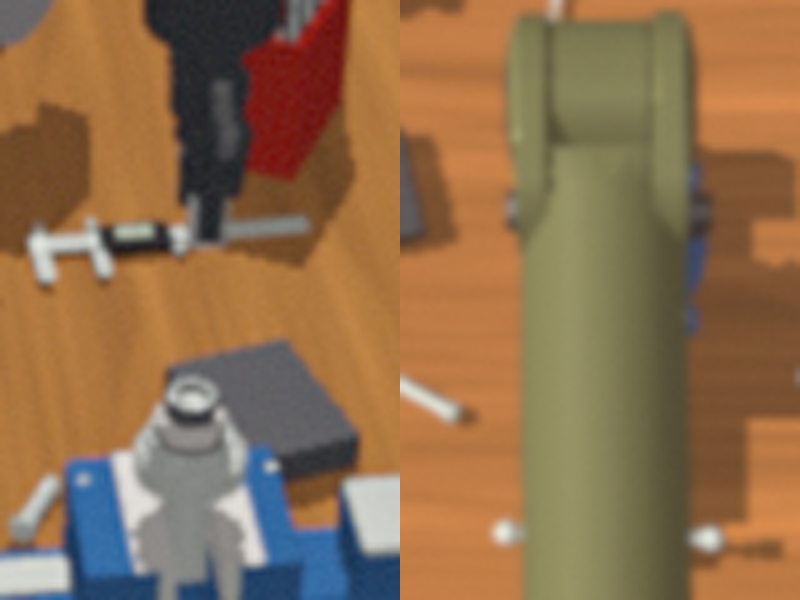

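Run:
```python
from h import *
np.set_printoptions(precision=2,suppress=True)
p=np.array([.5373,.0014,.3119])
print(proj('side',[p,p+[0,0,.05],p+[0,.05,0],p+[.05,0,0],[.223,.611,.195],[.223+.0146,.611+.04,.208],[.223-.0146,.611-.04,.208],[0,0,0],[.537,.002,.229]]))
a=cv2.imread('pics/side0.png')[20:140,190:330];cv2.imwrite('pics/s0c.png',cv2.resize(a,None,fx=5,fy=5,interpolation=cv2.INTER_CUBIC))
```

```text
[[348.37 164.87]
 [349.15 150.19]
 [345.66 155.21]
 [365.47 163.82]
 [243.41 105.7 ]
 [246.87  97.79]
 [239.17 107.78]
 [176.96 256.26]
 [347.02 187.62]]
```

View pics/s0c.png

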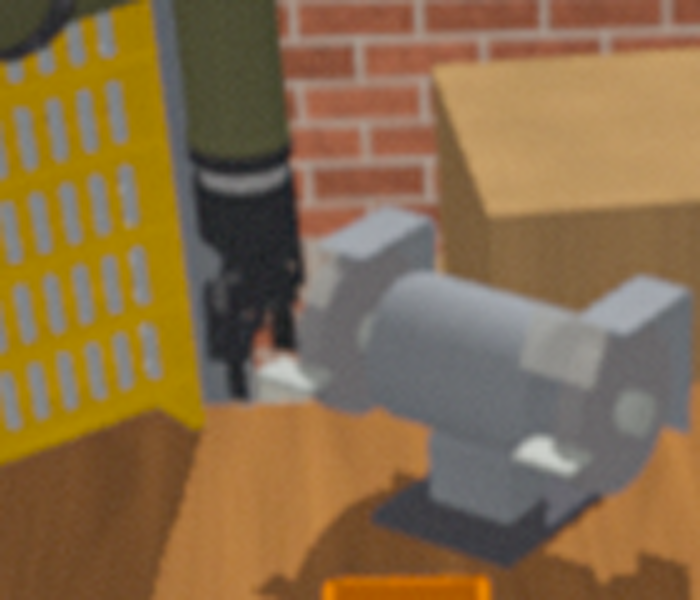

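The start picture shows the same thing: front tip at (237.6,99.6), above its projection. I'll open, descend beside the nut and compare heights directly.

Call:
{"api": "play_rows", "payload": {"deltas": [[[0,0,0,0],[0,0,0.6,0],[0,0,1.2,0],[0,0,1.8,0],[0,0,2.3,0],[0,0,2.3,0],[0,0,2.3,0]]], "claw": 0.25}}

```text
clock: 4.25
eef_pos: [0.5377, 0.0014, 0.2434]
eef_rot: [[-1.0, 0.001, 0.001], [0.001, 1.0, 0.0], [-0.001, 0.0, -1.0]]
wrist_force: [0.3, 0.3, -0.1]
width: 0.064
gripper_force: 0.0
```

Run:
```python
from h import *
im=grab('side','s3.png')
a=cv2.imread('pics/s3.png')[130:230,300:400]
cv2.imwrite('pics/s3c.png',cv2.resize(a,None,fx=6,fy=6,interpolation=cv2.INTER_CUBIC))
o=env.get_obs();p=o['eef_pos'];print(o['width'],p,proj('side',[p]))
```

```text
0.06409716166009191 [0.53785056 0.00138536 0.24367028] [[347.54421403 183.80170453]]
```

View pics/s3c.png

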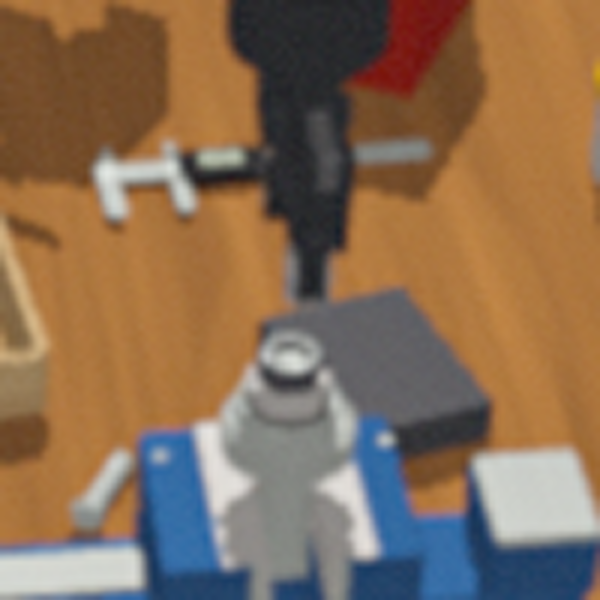

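Tip is at (350.8,179.7), nut top at (348.3,188.7). It still reads high, which errs on the safe side. I'll go down by the stated geometry and let contact decide.

Call:
{"api": "play_rows", "payload": {"deltas": [[[0,0,0.2,0],[0,0,0.4,0],[0,0,0.6,0],[0,0,0.8,0],[0,0,0.9,0],[0,0,0.9,0],[0,0,0.9,0]]]}}

```text
clock: 5.18
eef_pos: [0.5375, 0.0014, 0.2161]
eef_rot: [[-1.0, 0.001, 0.0], [0.001, 1.0, 0.0], [-0.0, 0.0, -1.0]]
wrist_force: [-0.2, 0.1, -0.1]
width: 0.0639
gripper_force: 0.0
```

Call:
{"api": "play_rows", "payload": {"deltas": [[[0,0,0,0],[0,0,0,0],[0,0,0,0],[0,0,0,0],[0,0,0,0],[0,0,0,0],[0,0,0,0]]], "claw": 0.75, "force": 20}}

```text
clock: 6.05
eef_pos: [0.5374, 0.0014, 0.216]
eef_rot: [[-1.0, 0.001, 0.0], [0.001, 1.0, 0.0], [-0.0, 0.0, -1.0]]
wrist_force: [0.1, -0.1, 0.2]
width: 0.0211
gripper_force: 0.0
```

The fingers closed on nothing, so the true tips really are higher, or offset sideways. The gripper is visible in both start pictures, so I can triangulate its tips from those.

Run:
```python
from h import *
np.set_printoptions(precision=2,suppress=True)
a=cv2.imread('pics/top0.png')[225:305,60:180];cv2.imwrite('pics/t0c.png',cv2.resize(a,None,fx=6,fy=6,interpolation=cv2.INTER_CUBIC))
for z in(.195,.208,.245):print((proj('top',[[.223,.611,z],[.223+.0146,.611+.04,z],[.223-.0146,.611-.04,z]])-[59.6,224.6])*6)
```

```text
[[542.22 238.73]
 [480.73 214.04]
 [603.89 263.49]]
[[533.04 239.41]
 [471.01 214.49]
 [595.27 264.4 ]]
[[505.99 241.42]
 [442.34 215.83]
 [569.85 267.08]]
```

View pics/t0c.png

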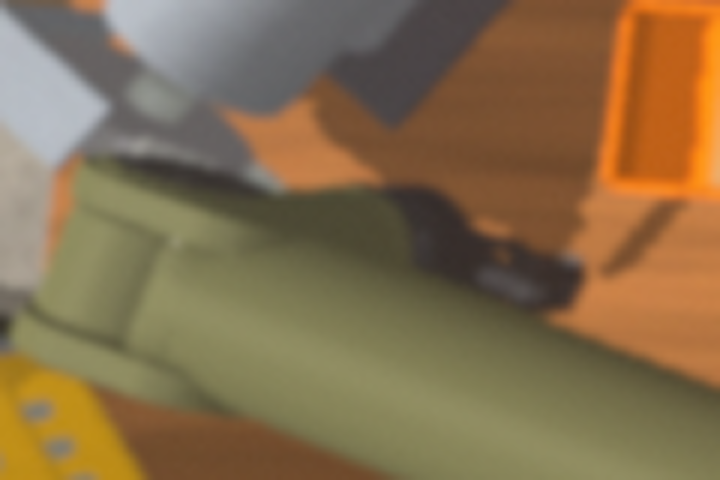

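The top-start view (tip near crop (580,275)) confirms a pure height offset of about +35 mm with no sideways shift. I'll go about 32 mm lower and close again: a width near 30 means the nut, 42 means the spacer.

Call:
{"api": "play_rows", "payload": {"deltas": [[[0,0,0,0],[0,0,0,0],[0,0,0,0],[0,0,0,0],[0,0,0,0],[0,0,0.4,0],[0,0,0.7,0],[0,0,0.8,0],[0,0,0.9,0],[0,0,1.0,0],[0,0,1.0,0],[0,0,1.0,0]]], "claw": 0.25}}

```text
clock: 7.55
eef_pos: [0.5375, 0.0014, 0.1861]
eef_rot: [[-1.0, 0.001, 0.0], [0.001, 1.0, 0.0], [-0.0, 0.0, -1.0]]
wrist_force: [0.9, 0.6, 0.4]
width: 0.0639
gripper_force: 0.0
```

Call:
{"api": "play_rows", "payload": {"deltas": [[[0,0,0,0],[0,0,0,0],[0,0,0,0],[0,0,0,0],[0,0,0,0],[0,0,0,0]]], "claw": 0.75, "force": 20}}

```text
clock: 8.3
eef_pos: [0.5376, 0.0014, 0.1862]
eef_rot: [[-1.0, 0.001, 0.001], [0.001, 1.0, 0.0], [-0.001, 0.0, -1.0]]
wrist_force: [-0.7, 0.6, 4.3]
width: 0.029
gripper_force: 20.2
```

Call:
{"api": "play_rows", "payload": {"deltas": [[[0,0,0,0],[0,0,0,0],[0,0,-0.1,0],[0,0,-0.2,0],[0,0,-0.4,0],[0,0,-0.7,0],[0,0,-1.1,0],[0,0,-1.5,0],[0,0,-2,0],[0,0,-2.5,0],[0,0,-2.5,0],[0,0,-2.5,0]]], "force": 40, "claw": 0.9}}

```text
clock: 9.8
eef_pos: [0.5371, 0.0014, 0.2606]
eef_rot: [[-1.0, 0.001, -0.001], [0.001, 1.0, 0.0], [0.001, 0.0, -1.0]]
wrist_force: [-0.2, -0.1, -0.7]
width: 0.0287
gripper_force: 39.5
```

Run:
```python
from h import *
im=grab('side','s4.png')
a=cv2.imread('pics/s4.png')[120:230,300:400]
cv2.imwrite('pics/s4c.png',cv2.resize(a,None,fx=5.4,fy=5.4,interpolation=cv2.INTER_CUBIC))
```

```text
(no output)
```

View pics/s4c.png

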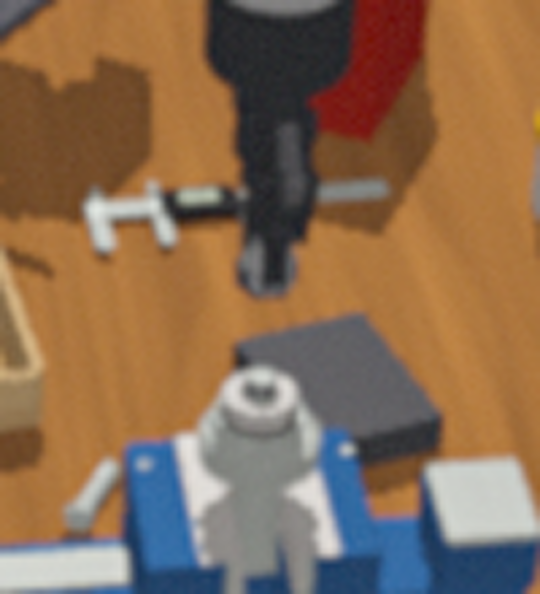

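The nut is held square in the fingertips and the spacer stays behind. Its underside is about 29 mm above the reported TCP height. Going over the dish.

Call:
{"api": "play_rows", "payload": {"deltas": [[[-0.4,-1.2,0,0],[-1,-2.8,0,0],[-1.7,-4.5,0,0],[-2.3,-6.2,0,0],[-2.9,-7.8,0,0],[-3.3,-8.9,0,0],[-3.3,-8.9,1.5,0],[-3.3,-8.9,3,0],[-3.3,-8.9,4.5,0],[-3.3,-8.9,6,0],[-3.3,-8.9,7,0],[-3.3,-8.9,8,0]]]}}

```text
clock: 11.35
eef_pos: [0.6354, -0.2651, 0.0186]
eef_rot: [[-1.0, 0.001, -0.002], [0.001, 1.0, 0.001], [0.002, 0.001, -1.0]]
wrist_force: [-0.6, -0.5, -0.8]
width: 0.0285
gripper_force: 39.7
```

Call:
{"api": "play_rows", "payload": {"deltas": [[[0,0,0.1,0],[0,0,0.2,0],[0,0,0.3,0],[0,0,0.4,0],[0,0,0.4,0],[0,0,0.4,0]]]}}

```text
clock: 12.1
eef_pos: [0.6363, -0.2656, 0.0092]
eef_rot: [[-1.0, 0.001, 0.0], [0.001, 1.0, -0.0], [-0.0, -0.0, -1.0]]
wrist_force: [-0.5, 0.3, -1.1]
width: 0.0283
gripper_force: 39.7
```

Call:
{"api": "play_rows", "payload": {"deltas": [[[0,0,0.2,0],[0,0,0.4,0],[0,0,0.6,0],[0,0,0.8,0],[0,0,0.8,0],[0,0,0.8,0]]]}}

```text
clock: 12.85
eef_pos: [0.6363, -0.2658, -0.015]
eef_rot: [[-1.0, 0.001, 0.0], [0.001, 1.0, -0.0], [-0.0, -0.0, -1.0]]
wrist_force: [0.1, -0.9, -0.7]
width: 0.0284
gripper_force: 39.7
```

Call:
{"api": "play_rows", "payload": {"deltas": [[[0,0,0.05,0],[0,0,0.1,0],[0,0,0.15,0],[0,0,0.2,0],[0,0,0.2,0]]]}}

```text
clock: 13.48
eef_pos: [0.6361, -0.2656, -0.0212]
eef_rot: [[-1.0, 0.001, -0.0], [0.001, 1.0, 0.0], [0.0, 0.0, -1.0]]
wrist_force: [0.3, -0.2, -1.2]
width: 0.0286
gripper_force: 39.7
```

Call:
{"api": "play_rows", "payload": {"deltas": [[[0,0,0.03,0],[0,0,0.06,0],[0,0,0.06,0]]]}}

```text
clock: 13.85
eef_pos: [0.6361, -0.2656, -0.023]
eef_rot: [[-1.0, 0.001, -0.0], [0.001, 1.0, 0.0], [0.0, 0.0, -1.0]]
wrist_force: [-0.3, -0.8, -0.8]
width: 0.0283
gripper_force: 39.7
```

Call:
{"api": "play_rows", "payload": {"deltas": [[[0,0,0.03,0],[0,0,0.05,0],[0,0,0.05,0]]]}}

```text
clock: 14.22
eef_pos: [0.6362, -0.2656, -0.0244]
eef_rot: [[-1.0, 0.001, -0.0], [0.001, 1.0, 0.0], [0.0, 0.0, -1.0]]
wrist_force: [-0.3, 0.0, 0.1]
width: 0.0286
gripper_force: 39.7
```

Call:
{"api": "play_rows", "payload": {"deltas": [[[0,0,0.02,0],[0,0,0.04,0],[0,0,0.04,0]]]}}

```text
clock: 14.6
eef_pos: [0.6362, -0.2657, -0.0246]
eef_rot: [[-1.0, 0.001, 0.0], [0.001, 1.0, 0.0], [-0.0, 0.0, -1.0]]
wrist_force: [-3.1, 1.3, 5.2]
width: 0.0286
gripper_force: 40.3
```

Contact comes at −0.0245, which matches the dish floor. Release and lift.

Call:
{"api": "play_rows", "payload": {"deltas": [[[0,0,0,0],[0,0,0,0],[0,0,0,0],[0,0,-0.1,0],[0,0,-0.4,0],[0,0,-0.8,0],[0,0,-1.8,0],[0,0,-3.5,0],[0,0,-5,0],[0,0,-7,0],[0,0,-8.5,0],[0,0,-9.5,0]]], "claw": 0.4}}

```text
clock: 16.1
eef_pos: [0.6366, -0.2663, 0.2637]
eef_rot: [[-1.0, 0.001, 0.004], [0.001, 1.0, -0.001], [-0.004, -0.001, -1.0]]
wrist_force: [0.4, -1.2, -0.5]
width: 0.051
gripper_force: 0.0
```

Run:
```python
from h import *
im=grab('side','s5.png')
a=cv2.imread('pics/s5.png')[265:335,355:435]
cv2.imwrite('pics/s5c.png',cv2.resize(a,None,fx=4,fy=4,interpolation=cv2.INTER_CUBIC))
np.set_printoptions(precision=1,suppress=True)
print((proj('side',[[.636,-.2655,.018]])-[354.6,264.6])*4)
```

```text
[[152.6 142.8]]
```

View pics/s5c.png

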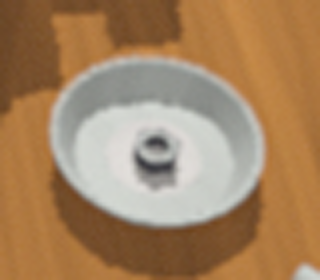

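The nut lies flat at mid-dish, at crop (157,150). Back to the shaft for the spacer.

Call:
{"api": "play_rows", "payload": {"deltas": [[[0.4,1.2,0,0],[1,2.8,0,0],[1.7,4.5,0,0],[2.3,6.2,0,0],[2.9,7.8,0,0],[3.3,8.9,0,0],[3.3,8.9,0,0],[3.3,8.9,0.8,0],[3.3,8.9,1.6,0],[3.3,8.9,2.2,0],[3.3,8.9,2.5,0],[3.3,8.9,2.5,0]]], "claw": 0.2}}

```text
clock: 17.65
eef_pos: [0.5373, 0.001, 0.1842]
eef_rot: [[-1.0, 0.001, -0.001], [0.001, 1.0, -0.0], [0.001, -0.0, -1.0]]
wrist_force: [-1.1, -0.5, 0.1]
width: 0.068
gripper_force: 0.0
```

Call:
{"api": "play_rows", "payload": {"deltas": [[[0,0,0.1,0],[0,0,0.2,0],[0,0,0.3,0],[0,0,0.3,0]]]}}

```text
clock: 18.15
eef_pos: [0.5372, 0.0015, 0.1752]
eef_rot: [[-1.0, 0.001, -0.0], [0.001, 1.0, -0.0], [0.0, -0.0, -1.0]]
wrist_force: [0.2, 0.3, 0.5]
width: 0.0681
gripper_force: 0.0
```

Call:
{"api": "play_rows", "payload": {"deltas": [[[0,0,0,0],[0,0,0,0],[0,0,0,0],[0,0,0,0],[0,0,0,0],[0,0,0,0]]], "claw": 0.7, "force": 20}}

```text
clock: 18.9
eef_pos: [0.5376, 0.0014, 0.1759]
eef_rot: [[-1.0, 0.001, 0.001], [0.001, 1.0, 0.0], [-0.001, 0.0, -1.0]]
wrist_force: [-1.8, -0.3, 5.5]
width: 0.0393
gripper_force: 20.4
```

Call:
{"api": "play_rows", "payload": {"deltas": [[[0,0,0,0],[0,0,0,0],[0,0,-0.1,0],[0,0,-0.2,0],[0,0,-0.4,0],[0,0,-0.7,0],[0,0,-1.1,0],[0,0,-1.6,0],[0,0,-2.2,0],[0,0,-2.8,0],[0,0,-2.8,0],[0,0,-2.8,0]]], "force": 40, "claw": 0.8}}

```text
clock: 20.4
eef_pos: [0.5371, 0.0014, 0.2591]
eef_rot: [[-1.0, 0.001, -0.001], [0.001, 1.0, 0.0], [0.001, 0.0, -1.0]]
wrist_force: [-0.1, -0.2, -0.5]
width: 0.0377
gripper_force: 40.1
```

Run:
```python
from h import *
im=grab('side','s6.png')
a=cv2.imread('pics/s6.png')[120:230,300:400]
cv2.imwrite('pics/s6c.png',cv2.resize(a,None,fx=5.4,fy=5.4,interpolation=cv2.INTER_CUBIC))
```

View pics/s6c.png

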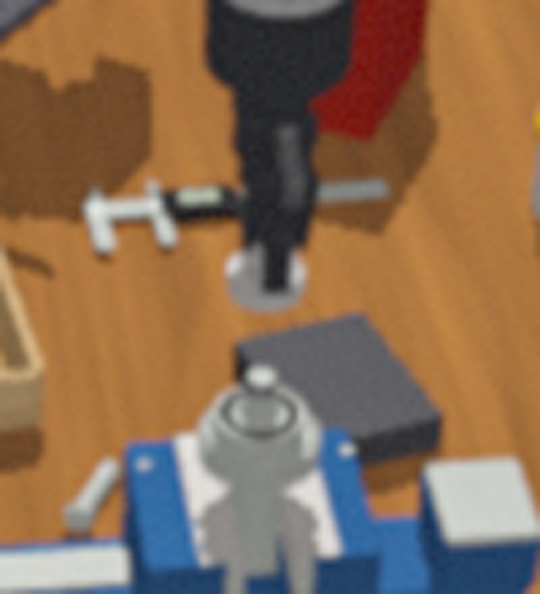

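The spacer is held level, around crop (266,278), with its centre about 3 mm towards the robot from the fingers. Over to the plate.

Call:
{"api": "play_rows", "payload": {"deltas": [[[-0.4,1.2,0,0],[-1,2.8,0,0],[-1.7,4.5,0,0],[-2.3,6.2,0,0],[-2.9,7.4,0,0],[-3.3,8,0,0],[-3.3,8,1.5,0],[-3.3,8,3,0],[-3.3,8,4.5,0],[-3.3,8,6,0],[-3.3,8,7,0],[-3.3,8,7.5,0]]]}}

```text
clock: 21.95
eef_pos: [0.6346, 0.2407, 0.0313]
eef_rot: [[-1.0, 0.001, -0.004], [0.001, 1.0, -0.002], [0.004, -0.002, -1.0]]
wrist_force: [0.5, -0.8, -1.3]
width: 0.0373
gripper_force: 40.2
```

Call:
{"api": "play_rows", "payload": {"deltas": [[[0,0,0.2,0],[0,0,0.4,0],[0,0,0.5,0],[0,0,0.6,0],[0,0,0.7,0],[0,0,0.7,0]]]}}

```text
clock: 22.7
eef_pos: [0.6364, 0.2413, 0.0133]
eef_rot: [[-1.0, 0.001, -0.0], [0.001, 1.0, 0.0], [0.0, 0.0, -1.0]]
wrist_force: [0.0, 0.2, -0.2]
width: 0.0375
gripper_force: 40.2
```

Call:
{"api": "play_rows", "payload": {"deltas": [[[0,0,0.07,0],[0,0,0.14,0],[0,0,0.2,0],[0,0,0.2,0]]]}}

```text
clock: 23.2
eef_pos: [0.6364, 0.2413, 0.0072]
eef_rot: [[-1.0, 0.001, -0.0], [0.001, 1.0, -0.0], [0.0, -0.0, -1.0]]
wrist_force: [-0.6, -0.6, -0.8]
width: 0.0372
gripper_force: 40.2
```

Call:
{"api": "play_rows", "payload": {"deltas": [[[0,0,0.03,0],[0,0,0.06,0],[0,0,0.06,0]]]}}

```text
clock: 23.58
eef_pos: [0.6365, 0.2414, 0.0056]
eef_rot: [[-1.0, 0.001, -0.0], [0.001, 1.0, 0.0], [0.0, 0.0, -1.0]]
wrist_force: [-0.1, -0.4, -1.3]
width: 0.0371
gripper_force: 40.2
```

Call:
{"api": "play_rows", "payload": {"deltas": [[[0,0,0.03,0],[0,0,0.05,0],[0,0,0.05,0]]]}}

```text
clock: 23.95
eef_pos: [0.6367, 0.2414, 0.0053]
eef_rot: [[-1.0, 0.001, 0.0], [0.001, 1.0, 0.001], [-0.0, 0.001, -1.0]]
wrist_force: [-2.5, -1.5, 5.6]
width: 0.0371
gripper_force: 42.3
```

Call:
{"api": "play_rows", "payload": {"deltas": [[[0,0,0.02,0],[0,0,0.03,0],[0,0,0.03,0]]]}}

```text
clock: 24.32
eef_pos: [0.6367, 0.2414, 0.0052]
eef_rot: [[-1.0, 0.001, 0.0], [0.001, 1.0, 0.001], [-0.0, 0.001, -1.0]]
wrist_force: [-3.9, -1.2, 9.7]
width: 0.0372
gripper_force: 43.4
```

Call:
{"api": "play_rows", "payload": {"deltas": [[[0,0,0,0],[0,0,0,0],[0,0,0,0],[0,0,0,0],[0,0,-0.1,0],[0,0,-0.4,0],[0,0,-1,0],[0,0,-2.5,0],[0,0,-4,0],[0,0,-6,0],[0,0,-7.5,0],[0,0,-8.5,0]]], "claw": 0.2}}

```text
clock: 25.82
eef_pos: [0.6374, 0.2413, 0.2633]
eef_rot: [[-1.0, 0.001, 0.005], [0.001, 1.0, 0.002], [-0.005, 0.002, -1.0]]
wrist_force: [0.5, 0.1, -0.6]
width: 0.0684
gripper_force: 0.0
```

Call:
{"api": "play_rows", "payload": {"deltas": [[[0.5,-1.2,0,0],[1.1,-2.8,0,0],[1.8,-4.5,0,0],[2.4,-6.2,0,0],[3,-7.4,0,0],[3.4,-8,0,0],[3.4,-8,0,0],[3.4,-8,0,0]]], "claw": 0.05}}

```text
clock: 26.82
eef_pos: [0.5349, 0.0037, 0.2584]
eef_rot: [[-1.0, -0.002, 0.001], [-0.002, 1.0, 0.001], [-0.001, 0.001, -1.0]]
wrist_force: [-0.4, 0.6, 0.4]
width: 0.0811
gripper_force: 0.0
```

Run:
```python
from h import *
np.set_printoptions(precision=4,suppress=True)
for n in('top','side'):
    im=grab(n,n+'7.png').astype(int)
    q=proj(n,[[.634,.241,.044]])[0].astype(int)
    r=12 if n=='top' else 18
    s=im[q[1]-r:q[1]+r,q[0]-r:q[0]+r]
    m=((s.min(2)>120)&(s.max(2)-s.min(2)<45)).astype(np.uint8)
    k,l,st,c=cv2.connectedComponentsWithStats(m)
    for i in range(1,k):
        if st[i,4]>8: print(n,q,st[i],c[i]+q-r,onplane(n,[c[i]+q-r],.040))
print(env.get_obs()['eef_pos'])
```

```text
top [258 168] [ 6  7 12 11 93] [257.3226 167.9785] [[0.637  0.2459 0.04  ]]
side [360 186] [ 14  15  13  10 103] [361.9806 187.4078] [[0.6383 0.2395 0.04  ]]
side [360 186] [  0  19  18  17 184] [349.8261 196.8533] [[0.5852 0.1898 0.04  ]]
[0.5348 0.0035 0.258 ]
```

The spacer is on the plate at about (0.637, 0.242). Next is the bearing.

Call:
{"api": "play_rows", "payload": {"deltas": [[[0,0,0.8,0],[0,0,1.6,0],[0,0,2.2,0],[0,0,2.6,0],[0,0,2.9,0],[0,0,3.1,0],[0,0,3.2,0],[0,0,3.3,0],[0,0,3.3,0]]], "claw": 0.1}}

```text
clock: 28.05
eef_pos: [0.5344, 0.0014, 0.1593]
eef_rot: [[-1.0, 0.001, 0.0], [0.001, 1.0, 0.0], [-0.0, 0.0, -1.0]]
wrist_force: [-0.2, 0.2, -0.2]
width: 0.0765
gripper_force: 0.0
```

Call:
{"api": "play_rows", "payload": {"deltas": [[[0,0,0,0],[0,0,0,0],[0,0,0,0],[0,0,0,0],[0,0,0,0],[0,0,0,0]]], "claw": 0.6, "force": 20}}

```text
clock: 28.8
eef_pos: [0.5346, 0.0012, 0.16]
eef_rot: [[-1.0, 0.001, 0.001], [0.001, 1.0, 0.0], [-0.001, 0.0, -1.0]]
wrist_force: [-1.6, -0.4, 6.1]
width: 0.0499
gripper_force: 20.4
```

Call:
{"api": "play_rows", "payload": {"deltas": [[[0,0,0,0],[0,0,0,0],[0,0,-0.1,0],[0,0,-0.2,0],[0,0,-0.4,0],[0,0,-0.7,0],[0,0,-1.1,0],[0,0,-1.6,0],[0,0,-2.2,0],[0,0,-2.7,0],[0,0,-2.7,0],[0,0,-2.7,0]]], "force": 50, "claw": 0.7}}

```text
clock: 30.3
eef_pos: [0.534, 0.0014, 0.2398]
eef_rot: [[-1.0, 0.001, -0.001], [0.001, 1.0, -0.0], [0.001, -0.0, -1.0]]
wrist_force: [-0.2, -0.2, -0.9]
width: 0.0465
gripper_force: 51.4
```

Call:
{"api": "play_rows", "payload": {"deltas": [[[0.5,1,0,0],[1.2,2.3,0,0],[2,3.7,0,0],[2.8,5.2,0,0],[3.6,6.7,0,0],[4.4,8.2,0,0],[5.1,9.6,0,0],[5.7,10.7,0,0],[5.7,10.7,0,0],[5.7,10.7,0,0]]]}}

```text
clock: 31.55
eef_pos: [0.3638, 0.3216, 0.2395]
eef_rot: [[-1.0, 0.001, -0.0], [0.001, 1.0, -0.002], [0.0, -0.002, -1.0]]
wrist_force: [1.4, -1.0, -1.4]
width: 0.0466
gripper_force: 51.4
```

Run:
```python
from h import *
a=grab('side','s8.png')
q=proj('side',[env.get_obs()['eef_pos']+[0,0,.03]])[0].astype(int)
a=cv2.imread('pics/s8.png');b=a[q[1]-40:q[1]+80,q[0]-60:q[0]+60];c=a[150:250,290:410]
b=cv2.resize(b,(400,400),interpolation=cv2.INTER_CUBIC);c=cv2.resize(c,(400,333),interpolation=cv2.INTER_CUBIC)
c=np.vstack([c,np.zeros((67,400,3),np.uint8)])
cv2.imwrite('pics/s8c.png',np.hstack([b,c]))
```

```text
(no output)
```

View pics/s8c.png

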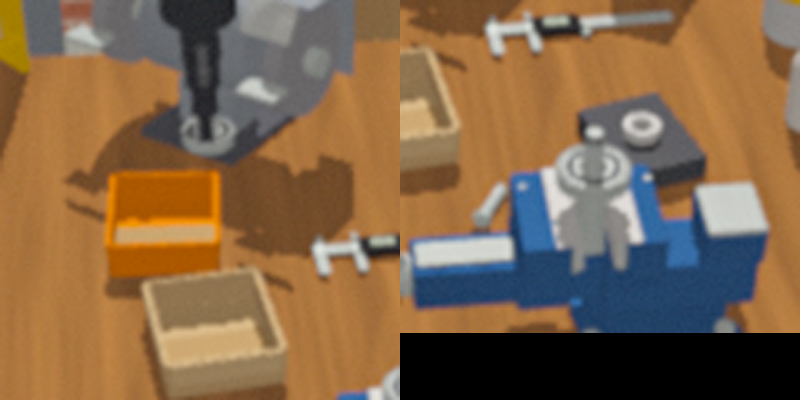

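The bearing is held flat over the carton, and the spacer lies flat on the plate with the gear seated on the shaft. Lowering.

Call:
{"api": "play_rows", "payload": {"deltas": [[[0,0,1,0],[0,0,2.5,0],[0,0,4,0],[0,0,5.5,0],[0,0,6.5,0],[0,0,7.2,0],[0,0,7.7,0],[0,0,8,0],[0,0,8.2,0],[0,0,8.3,0],[0,0,8.3,0],[0,0,8.3,0]]]}}

```text
clock: 33.1
eef_pos: [0.3638, 0.3229, -0.0084]
eef_rot: [[-1.0, 0.001, 0.001], [0.001, 1.0, 0.001], [-0.001, 0.001, -1.0]]
wrist_force: [0.2, 0.6, -0.8]
width: 0.047
gripper_force: 51.5
```

Call:
{"api": "play_rows", "payload": {"deltas": [[[0,0,0.1,0],[0,0,0.2,0],[0,0,0.3,0],[0,0,0.3,0]]]}}

```text
clock: 33.6
eef_pos: [0.3634, 0.3223, -0.0181]
eef_rot: [[-1.0, 0.001, -0.0], [0.001, 1.0, -0.001], [0.0, -0.001, -1.0]]
wrist_force: [-0.9, -0.0, -1.2]
width: 0.0467
gripper_force: 51.5
```

Call:
{"api": "play_rows", "payload": {"deltas": [[[0,0,0.03,0],[0,0,0.06,0],[0,0,0.06,0]]]}}

```text
clock: 33.98
eef_pos: [0.3636, 0.3225, -0.0196]
eef_rot: [[-1.0, 0.001, 0.0], [0.001, 1.0, 0.0], [-0.0, 0.0, -1.0]]
wrist_force: [0.6, -0.2, -1.0]
width: 0.0467
gripper_force: 51.5
```

Call:
{"api": "play_rows", "payload": {"deltas": [[[0,0,0.03,0],[0,0,0.06,0],[0,0,0.06,0]]]}}

```text
clock: 34.35
eef_pos: [0.3636, 0.3226, -0.0213]
eef_rot: [[-1.0, 0.001, 0.0], [0.001, 1.0, 0.0], [-0.0, 0.0, -1.0]]
wrist_force: [0.9, 0.4, 1.1]
width: 0.0467
gripper_force: 52.1
```

Call:
{"api": "play_rows", "payload": {"deltas": [[[0,0,0.02,0],[0,0,0.03,0],[0,0,0.03,0]]]}}

```text
clock: 34.72
eef_pos: [0.3636, 0.3226, -0.0214]
eef_rot: [[-1.0, 0.001, -0.0], [0.001, 1.0, 0.0], [0.0, 0.0, -1.0]]
wrist_force: [-2.7, -1.7, 8.3]
width: 0.0468
gripper_force: 54.7
```

Call:
{"api": "play_rows", "payload": {"deltas": [[[0,0,0,0],[0,0,0,0],[0,0,0,0],[0,0,0,0],[0,0,-0.1,0],[0,0,-0.4,0],[0,0,-1,0],[0,0,-2.5,0],[0,0,-4.2,0],[0,0,-6,0],[0,0,-8,0],[0,0,-9,0]]], "claw": 0.2}}

```text
clock: 36.22
eef_pos: [0.3646, 0.3233, 0.2524]
eef_rot: [[-1.0, 0.001, 0.004], [0.001, 1.0, 0.005], [-0.004, 0.005, -1.0]]
wrist_force: [1.1, 0.2, -1.1]
width: 0.0685
gripper_force: 0.0
```

Call:
{"api": "play_rows", "payload": {"deltas": [[[-0.5,-1,0,0],[-1.2,-2.3,0,0],[-2,-3.7,0,0],[-2.8,-5.2,0,0],[-3.6,-6.7,0,0],[-4.4,-8.2,0,0],[-5.1,-9.6,0,0],[-5.7,-10.7,0,0],[-5.7,-10.7,0,0],[-5.7,-10.7,0,0]]], "claw": 0}}

```text
clock: 37.48
eef_pos: [0.5341, 0.0023, 0.248]
eef_rot: [[-1.0, 0.0, -0.0], [0.0, 1.0, 0.001], [0.0, 0.001, -1.0]]
wrist_force: [0.6, 0.2, 0.1]
width: 0.0856
gripper_force: 0.0
```

Run:
```python
from h import *
np.set_printoptions(precision=4,suppress=True)
o=env.get_obs();print(o['eef_pos'],o['width'])
a=grab('top','t9.png')
old=cv2.imread('pics/top0.png');new=cv2.imread('pics/t9.png')
d=cv2.absdiff(old,new).max(2)
q=proj('top',[[.3616,.3238,.01]])[0].astype(int)
s=(d[q[1]-14:q[1]+14,q[0]-16:q[0]+16]>40).astype(np.uint8)
k,l,st,c=cv2.connectedComponentsWithStats(s)
for i in range(1,k):
    if st[i,4]>8: print(st[i],c[i]+q-[16,14],onplane('top',[c[i]+q-[16,14]],.015))
```

```text
[0.5341 0.0023 0.248 ] 0.08562139720715338
[ 11   9  15  11 134] [239.0821 230.9478] [[0.3647 0.3175 0.015 ]]
```

The bearing is in the carton at about (0.364, 0.319). Last is the gear.

Call:
{"api": "play_rows", "payload": {"deltas": [[[0,0,0.8,0],[0,0,1.5,0],[0,0,2.1,0],[0,0,2.4,0],[0,0,2.6,0],[0,0,2.8,0],[0,0,2.9,0],[0,0,3,0],[0,0,3,0]]]}}

```text
clock: 38.65
eef_pos: [0.5343, 0.0014, 0.1577]
eef_rot: [[-1.0, 0.001, -0.0], [0.001, 1.0, 0.0], [0.0, 0.0, -1.0]]
wrist_force: [-0.4, 0.6, 0.1]
width: 0.0852
gripper_force: 0.0
```

Call:
{"api": "play_rows", "payload": {"deltas": [[[0,0,0.1,0],[0,0,0.2,0],[0,0,0.3,0],[0,0,0.3,0]]]}}

```text
clock: 39.15
eef_pos: [0.5341, 0.0014, 0.1484]
eef_rot: [[-1.0, 0.001, -0.001], [0.001, 1.0, -0.0], [0.001, -0.0, -1.0]]
wrist_force: [0.6, 0.4, -1.1]
width: 0.0858
gripper_force: 0.0
```

Call:
{"api": "play_rows", "payload": {"deltas": [[[0,0,0.1,0],[0,0,0.2,0],[0,0,0.3,0],[0,0,0.3,0]]]}}

```text
clock: 39.65
eef_pos: [0.5341, 0.0014, 0.1394]
eef_rot: [[-1.0, 0.001, -0.0], [0.001, 1.0, -0.0], [0.0, -0.0, -1.0]]
wrist_force: [-0.2, 0.2, 0.1]
width: 0.085
gripper_force: 0.0
```

Call:
{"api": "play_rows", "payload": {"deltas": [[[0,0,0,0],[0,0,0,0],[0,0,0,0],[0,0,0,0],[0,0,0,0],[0,0,0,0]]], "claw": 0.4, "force": 20}}

```text
clock: 40.4
eef_pos: [0.5344, 0.0012, 0.1401]
eef_rot: [[-1.0, 0.001, 0.0], [0.001, 1.0, -0.0], [-0.0, -0.0, -1.0]]
wrist_force: [-1.2, -0.6, 5.1]
width: 0.0652
gripper_force: 22.5
```

Call:
{"api": "play_rows", "payload": {"deltas": [[[0,0,0,0],[0,0,0,0],[0,0,0,0],[0,0,-0.1,0],[0,0,-0.2,0],[0,0,-0.4,0],[0,0,-0.8,0],[0,0,-1.4,0],[0,0,-2,0],[0,0,-2.7,0],[0,0,-3.3,0],[0,0,-3.3,0]]], "force": 75, "claw": 0.5}}

```text
clock: 41.9
eef_pos: [0.5356, 0.0014, 0.2408]
eef_rot: [[-1.0, 0.001, 0.004], [0.001, 1.0, 0.001], [-0.004, 0.001, -1.0]]
wrist_force: [0.5, -0.2, -5.3]
width: 0.062
gripper_force: 82.6
```

Call:
{"api": "play_rows", "payload": {"deltas": [[[0,0,0,0],[0.4,-0.8,0,0],[1,-2,0,0],[1.7,-3.4,0,0],[2.5,-5,0,0],[3.3,-6.6,0,0],[4,-8.1,0,0],[4.7,-9.5,0,0],[5.2,-10.5,0,0],[5.4,-10.9,0,0],[5.4,-10.9,0,0],[5.4,-10.9,0,0]]]}}

```text
clock: 43.4
eef_pos: [0.3729, -0.3238, 0.2383]
eef_rot: [[-1.0, -0.002, -0.0], [-0.002, 1.0, 0.001], [0.0, 0.001, -1.0]]
wrist_force: [0.7, -0.3, -4.8]
width: 0.0623
gripper_force: 82.7
```

Run:
```python
from h import *
np.set_printoptions(precision=3,suppress=True)
grab('side','s10.png')
a=cv2.imread('pics/s10.png');old=cv2.imread('pics/s8.png')
P=env.get_obs()['eef_pos']
# silhouette of held gear: bright pixels near the expected place
q=proj('side',[P+[0,0,.037]])[0];qi=q.astype(int)
d=cv2.absdiff(a,old).max(2);g=(d>35).astype(np.uint8)
r=g[qi[1]-22:qi[1]+24,qi[0]-26:qi[0]+26]
bright=(a.min(2)>120)[qi[1]-22:qi[1]+24,qi[0]-26:qi[0]+26]
print(q)
for row in range(r.shape[0]): print(''.join('#' if r[row,c] and bright[row,c] else '+' if r[row,c] else '.' for c in range(r.shape[1])))
```

```text
[301.238 260.004]
.+++++++..####+....++++++.+++++++++.................
.++++++++#####+.....++++++.++++++++.................
.++++++++#####+.....+++++++++++++++.................
.++++++++#####+.....++++++....+++++.................
.++++++++#####.......++++++++++++++.................
.++++++++#####......+++++++++++++++.................
.+++++++++####......+++++++++++.++++................
.+++++++++####......+++++++++++++++.................
.+++++....####......++++++++++++++++................
.+++++....####......++++++++++++++++................
.+++++....####......++++++++++++++++................
.+++++....####......+++++++++++++++++...............
.++++++...####......+++++++++++++++####+............
+++++++...####....+###++++++++++++######+...........
+++++++...#####..#####++++++++++++#######+..........
+++++++...############+++++++++++++#######+.........
+++++++...###########++++++++++++++#######+.........
+++++++........#####++++++++++++++#########+........
+++++++........####+++++++++++++++##########........
+++++++........####+++++++++++++++##########........
+++++++.......#####+++
[... 655 characters left out ...]
...........
+++++++++....+++...++#####++++######++++............
+++++++++....+++....++++###+####++++++..............
+++++++++....+++......+++++++++++++.................
+++++++++....+++....................................
+++++++++....+++....................................
++++++++++....++....................................
++++++++++..........................................
++++++++++..........................................
++++++++++..........................................
+++++++++...........................................
+++++++++...........................................
++++++++++..........................................
++++++++++++.++.....................................
```

The held gear's silhouette is symmetric and level, and the wrist force fits its weight. Lowering into the basket.

Call:
{"api": "play_rows", "payload": {"deltas": [[[0,0,1,0],[0,0,2.2,0],[0,0,3.6,0],[0,0,5,0],[0,0,6,0],[0,0,6.8,0],[0,0,7.4,0],[0,0,7.8,0],[0,0,8,0],[0,0,8.2,0],[0,0,8.2,0],[0,0,8.2,0]]]}}

```text
clock: 44.95
eef_pos: [0.3725, -0.3257, -0.0069]
eef_rot: [[-1.0, 0.001, 0.001], [0.001, 1.0, -0.0], [-0.001, -0.0, -1.0]]
wrist_force: [0.9, -0.1, -4.2]
width: 0.0624
gripper_force: 83.1
```

Call:
{"api": "play_rows", "payload": {"deltas": [[[0,0,0.1,0],[0,0,0.2,0],[0,0,0.3,0],[0,0,0.35,0],[0,0,0.35,0]]]}}

```text
clock: 45.58
eef_pos: [0.372, -0.3254, -0.0179]
eef_rot: [[-1.0, 0.001, -0.0], [0.001, 1.0, 0.0], [0.0, 0.0, -1.0]]
wrist_force: [-0.3, -0.2, -4.7]
width: 0.0618
gripper_force: 83.1
```

Call:
{"api": "play_rows", "payload": {"deltas": [[[0,0,0.03,0],[0,0,0.06,0],[0,0,0.06,0]]]}}

```text
clock: 45.95
eef_pos: [0.3721, -0.3254, -0.0196]
eef_rot: [[-1.0, 0.001, -0.0], [0.001, 1.0, 0.0], [0.0, 0.0, -1.0]]
wrist_force: [-0.1, -0.7, -4.5]
width: 0.0619
gripper_force: 83.1
```

Call:
{"api": "play_rows", "payload": {"deltas": [[[0,0,0.03,0],[0,0,0.06,0],[0,0,0.06,0]]]}}

```text
clock: 46.32
eef_pos: [0.3721, -0.3254, -0.0215]
eef_rot: [[-1.0, 0.001, -0.0], [0.001, 1.0, 0.0], [0.0, 0.0, -1.0]]
wrist_force: [-0.2, 0.3, -5.0]
width: 0.0621
gripper_force: 83.1
```

Call:
{"api": "play_rows", "payload": {"deltas": [[[0,0,0.02,0],[0,0,0.04,0],[0,0,0.04,0]]]}}

```text
clock: 46.7
eef_pos: [0.3721, -0.3254, -0.0226]
eef_rot: [[-1.0, 0.001, 0.0], [0.001, 1.0, 0.0], [-0.0, 0.0, -1.0]]
wrist_force: [-0.3, -0.9, -5.1]
width: 0.0621
gripper_force: 83.2
```

Call:
{"api": "play_rows", "payload": {"deltas": [[[0,0,0.02,0],[0,0,0.03,0],[0,0,0.03,0]]]}}

```text
clock: 47.08
eef_pos: [0.3722, -0.3255, -0.0228]
eef_rot: [[-1.0, 0.001, 0.0], [0.001, 1.0, 0.001], [-0.0, 0.001, -1.0]]
wrist_force: [-2.8, 2.4, 6.0]
width: 0.0622
gripper_force: 85.3
```

Contact. Release fully and lift clear.

Call:
{"api": "play_rows", "payload": {"deltas": [[[0,0,0,0],[0,0,0,0],[0,0,0,0],[0,0,0,0],[0,0,0,0],[0,0,-0.1,0],[0,0,-0.4,0],[0,0,-1,0],[0,0,-2.5,0],[0,0,-4.2,0],[0,0,-6,0],[0,0,-8,0]]], "claw": 0.02}}

```text
clock: 48.58
eef_pos: [0.3715, -0.3255, 0.2185]
eef_rot: [[-1.0, 0.002, 0.001], [0.002, 1.0, 0.001], [-0.001, 0.001, -1.0]]
wrist_force: [1.2, 0.4, 0.0]
width: 0.0836
gripper_force: 0.0
```

Call:
{"api": "play_rows", "payload": {"deltas": [[[-0.5,1,0,0],[-1,2,0,0],[-2,3.5,0,0],[-3,5,0,0],[-3.5,6,0,0],[-3.5,6,0,0],[-3.5,6,0,0],[-3.5,6,0,0],[-3.5,6,0,0]]]}}

```text
clock: 49.7
eef_pos: [0.4769, -0.1465, 0.2167]
eef_rot: [[-1.0, 0.003, 0.001], [0.003, 1.0, 0.0], [-0.001, 0.0, -1.0]]
wrist_force: [-0.2, 0.0, 0.1]
width: 0.0836
gripper_force: 0.0
```

Run:
```python
from h import *
np.set_printoptions(precision=4,suppress=True)
o=env.get_obs();print(o['eef_pos'],o['width'],o['wrist_force'],o['clock'])
for n in('top','side'):
    grab(n,n+'11.png');new=cv2.imread(f'pics/{n}11.png');old=cv2.imread(f'pics/{n}0.png')
    for nm,c,h,r in(('nut',(.636,-.2655),.015,12),('spacer',(.637,.242),.04,14),('bearing',(.3636,.32),.015,14),('gear',(.372,-.325),.02,20)):
        q=proj(n,[[*c,h]])[0].astype(int)
        s=(cv2.absdiff(new,old).max(2)[q[1]-r:q[1]+r,q[0]-r:q[0]+r]>35).astype(np.uint8)
        s=cv2.morphologyEx(s,cv2.MORPH_CLOSE,np.ones((3,3)))
        k,l,st,ce=cv2.connectedComponentsWithStats(s)
        if k>1:
            i=1+np.argmax(st[1:,4]);print(n,nm,st[i,2:],onplane(n,[ce[i]+q-r],h)[0])
d=cv2.absdiff(cv2.imread('pics/side11.png'),cv2.imread('pics/side0.png')).max(2)[148:168,312:378];print('calliper diff',(d>40).sum())
```

```text
[ 0.4769 -0.1465  0.2167] 0.08364267441091704 [-0.1537  0.0475  0.1477] 49.7
top nut [ 22  17 332] [ 0.6209 -0.2543  0.015 ]
top spacer [ 12  11 100] [0.6369 0.2456 0.04  ]
top bearing [ 16  11 145] [0.3649 0.3166 0.015 ]
top gear [ 19  16 232] [ 0.3753 -0.3295  0.02  ]
side nut [ 12  15 131] [ 0.6356 -0.2787  0.015 ]
side spacer [ 13  28 140] [0.5979 0.2349 0.04  ]
side bearing [ 14  13 130] [0.3677 0.3141 0.015 ]
side gear [ 25  29 601] [ 0.3765 -0.3411  0.02  ]
calliper diff 540
```

Run:
```python
from bench import env
print(env.close_job())
```

```text
the job is handed in; nothing more can be done
None
```

I moved the nut to the dish, the spacer to the plate, the bearing to the carton and the gear to the basket, set each down by feel, and handed the job in at about 50 s; no verdict came back. I saw the nut and spacer lying flat; the bearing and gear were checked only by their measured positions, and the calliper was never approached (my last check on it was inconclusive).

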